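# Fit the dish holder on the microscope's index pin

### The arm

A 7-joint arm with a two-finger parallel gripper is mounted at the origin on the work surface. World frame = base frame: x ahead of the robot, y to its left, z up, the work surface at z = 0. Lengths are in m, angles in rad, forces in N, time in s.
With the tool pointing down it reaches from about 0.425 to 0.875 m from the base axis. Payload 4.7 kg.
Tool frame: the origin (TCP) lies between the finger pads; the fingertips stand 14 mm ahead of it and the grasp point (between the pads) lies 5 mm behind it; z points along the fingers, y is the line along which they close (so a half turn about z gives the same grasp; the last joint's range is limited). The gripper opens to 87 mm and grips with 3 to 60 N. Pads are 19 mm wide; open, the fingers measure 117 mm over their backs; the gripper's body (75 mm by 190 mm) begins 51 mm behind the grasp point.
Start: joints at [1.2, 0.321, -0.07, 1.45, 0.023, 1.371, -0.057], TCP at [0.244, -0.602, 0.237] pointing down, gripper open.
Joint ranges: [-2.86, 2.86], [-0.3, 2.09], [-1.38, 1.24], [0.06, 2.45], [-1.56, 4.7], [0.09, 2.05], [-2.69, 2.69]. Speed limits (rad/s): [2.57, 2.57, 3.14, 3.14, 3.14, 3.14, 3.14].

### API

Orientations are given as a rotation vector (axis times angle).
In Python, from bench import ctrl gives the robot as it stands.
- The arm moves only by the shell command python3 -m inch 'ROWS' [OPENING] [FORCE]. ROWS is JSON, a list of rows, each a list of 6 numbers: the shift along the world's x, y, z in mm, then the turn, a rotation vector about the world's x, y, z in degrees. In form: [[tx, ty, tz, rx, ry, rz], ...]. A call has 1 to 20 rows; each row is the pose to reach, as a shift and turn from the pose commanded when the call began; what a row does not reach only later rows make up. A row lasts 1/8 s, in which the tool goes at most 62.5 mm and 10.7 degrees, less where a joint would pass 70% of its speed; a pose out of reach is approached as far as the arm can. A call with a gripper value outside its range is refused whole. OPENING is the finger opening in mm, from 0 to 87, set as the call begins (- or left out, the last holds). The fingers move at their own pace and stop on an object; FORCE is the grip in N (left out, the last holds). Time passes only in rows, so rows that repeat a pose let the fingers close. It gives the time, the measured TCP pose, the force, the opening and the grip force at its end, in the units of the state.
- ctrl.get_state(): the state, without advancing time (a new reading comes with each control period).
- ctrl.get_image(name): name is "side" or "top" or "wrist"; returns (picture, depth): 384x512x3 uint8, red, green, blue; 384x512 float32, m along the optical axis (not along the pixel's ray), 0 where there is no reading.
- ctrl.camera_params(name): a dict with "mtx" (3x3 intrinsics, pixels), "T" (4x4, takes a point from camera to world coordinates). Camera axes: x right, y down, z forward; pixel columns grow to the right and rows downward; lengths in m; the calibration is good to about 2 mm. A picture is of the moment at which its call begins: read the wrist's pose just before it. camera_params takes no time and is no camera call; for the wrist camera it gives the pose at the moment of the call.
- ctrl.close_job(): hands the job in; it is judged then, once.
The state is a dict: "time": time; "joint_positions": joint angles; "qd": joint speeds; "joint_torque": joint torques, N m; "position": TCP position; "tool_rot": TCP orientation; "ft_force": force on the tool from outside, world axes, zero at the start; "torque": the same for the moment, N m; "grip_width": opening from 0.0 (shut) to 1.0 (fully open); "grip_force": force on a finger pad.
Only numpy, scipy, OpenCV 4.12 (cv2) and the standard library are available. Lean on these libraries where they do the work, as an engineer would, in place of code of your own. Each camera call takes 0.05 s, during which the arm holds its last target. There are 200 camera calls.

### The job

Fit the dish-holder plate on the white microscope light base: lay it on the base with its hole edge against the stop rail and its hole just beyond one end of the black slot, then slide it along the rail, without lifting it, until its hole drops over the brass index pin and the plate lies flat on the base, and let go. The pin is clamped somewhere in the slot and hides under the plate, so find it by feel and gently (never press or push with more than about 2 kg of force), and leave the dish, the jar and the slide box where they are.

Things in the scene. Friction and masses are not known exactly. Their poses are not given: they have to be found in the camera images.
- holder_grip (a point): Centre of the blue upright bar grip on the loose dish-holder plate: bar 14 mm thick (x), 44 mm long (y), 34 mm tall, in the middle of the plate's top. This point is 24.5 mm above the plate's feet, 17 mm below the bar's top. Axes are the plate's: x towards the long edge near the pin hole, y along the bar and the long edges, z up. The plate starts flat on the bench.
- holder_hole (a point): Centre of the plate's pin hole, at the plate's underside (1.5 mm above its feet): a plain 10 mm through hole with a brass ring, on the plate's +x axis 40 mm from its centre, 15 mm from the long edge. The two 38 mm openings are dish wells, not for the pin. Axes as holder_grip.
- holder: The loose dish-holder plate: dark metal, 110 (x) x 140 (y) x 6 mm, about 350 g (varies), on four small rubber dots at its corners, 1.5 mm tall. Origin under the plate's centre, level with the foot of the dots, axes as holder_grip.
- light_base: Fixed white light base, 240 x 240 x 40 mm; origin at the centre of its underside, flat top 40 mm above the bench. On top, along y, stands a straight aluminium stop rail 14 mm wide, 200 mm long, 11 mm tall; its face towards the origin is at x = +80 mm. x runs from the front (blue stripe) to the rail, z up. A brass index pin, 8 mm diameter, 6 mm tall, top rim bevelled by 1.4 mm, stands in the slot.
- slot_mid (a point): Middle of the slot, a flush black strip on the base's top, 56 mm long along the rail (y -28 to +28 mm), 15 mm from the rail's face; axes as light_base. The pin is rigidly clamped on its centre line, anywhere from y = -20 to +20 mm, not measured. With its edge on the rail, the plate's hole runs in line with the pin; until then the underside rides on the pin, 6 mm above the base's top.
- dish: Closed clear plastic dish with green contents, 60 mm diameter, 16 mm tall, on the bench; origin at the centre of its underside. To be left alone.
- jar: Amber specimen jar, 44 mm diameter, 60 mm tall, on the bench; origin at the centre of its underside. To be left alone.
- slide_box: Small blue and white slide box, 86 x 31 x 25 mm, on the bench; origin at the centre of its underside. To be left alone.
Things that resemble listed ones, but are neither listed nor needed, are in the scene too. Several things look just like the holder: the one meant starts farthest to the robot's left.

How it is judged:
By the outcome, as a careful person would: the job done as asked, in the order asked, and still so for the second after the job is handed in, with the robot touching nothing.
It also fails if it takes over 69 s, if anything falls off the work surface, if the arm or the gripper's body presses on something with over 40 N, if the wrist force passes 120 N, or if a joint passes its speed limit or range.

## Working session

There is one attempt and no reset: what is moved stays moved. The work goes in short steps, Python scripts to look and compute and a shell command to move; the robot and the scene stay as the last step left them, time stands still between calls to the robot, and variables do not carry over. Pictures are saved under pics/ and viewed, at most 10 in all, crops included, and the job is handed in when it is done.

```bash
mkdir -p pics; ls
cat > h.py <<'E'
import numpy as np, cv2
from bench import ctrl
def snap(n,f):
    P=ctrl.camera_params(n); im,d=ctrl.get_image(n)
    np.savez('/tmp/'+f+'.npz',im=im,d=d,mtx=P['mtx'],T=P['T'])
    cv2.imwrite('pics/'+f+'.png',im[:,:,::-1]); return im,d,np.array(P['mtx']),np.array(P['T'])
def load(f):
    z=np.load('/tmp/'+f+'.npz'); return z['im'],z['d'],z['mtx'],z['T']
def ray(uv,K,T):
    d=T[:3,:3]@np.linalg.solve(K,np.array([uv[0],uv[1],1.])); return T[:3,3],d
def onz(uv,z,K,T):
    o,d=ray(uv,K,T); return o+d*(z-o[2])/d[2]
def proj(p,K,T):
    q=K@(T[:3,:3].T@(np.asarray(p)-T[:3,3])); return q[:2]/q[2]
def cloud(d,K,T):
    v,u=np.mgrid[:d.shape[0],:d.shape[1]]
    c=np.stack([(u-K[0,2])/K[0,0]*d,(v-K[1,2])/K[1,1]*d,d],-1)
    return c@T[:3,:3].T+T[:3,3]
E
python3 - <<'E'
from h import *
a=snap('top','top0');b=snap('side','side0')
cv2.imwrite('pics/both.png',cv2.resize(np.vstack([a[0],b[0]])[:,:,::-1],None,fx=.78,fy=.78))
print(a[2],a[3],b[3]);s=ctrl.get_state();print(s['tool_rot'],s['ft_force'],s['time'])
E
```

```text
pics
[[385.65645841   0.         257.06980705]
 [  0.         385.65645841 192.17512865]
 [  0.           0.           1.        ]] [[ 0.01233581 -0.9927097   0.11989694  0.36706144]
 [-0.99989979 -0.01307932 -0.00541627 -0.09673813]
 [ 0.00694495 -0.11981811 -0.99277157  1.01729297]
 [ 0.          0.          0.          1.        ]] [[-0.98840129 -0.09325251  0.11986184  0.35555331]
 [-0.15185841  0.61409325 -0.77448596  0.7820026 ]
 [-0.00138359 -0.78370495 -0.62113174  0.76357392]
 [ 0.          0.          0.          1.        ]]
[-3.08195730e+00 -6.00482779e-01  6.60171566e-04] [ 0.63937518 -0.85717976 -0.37566951] 0.1
```

View pics/top0.png

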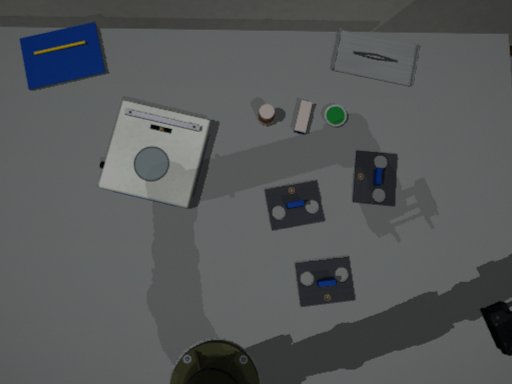

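View pics/side0.png

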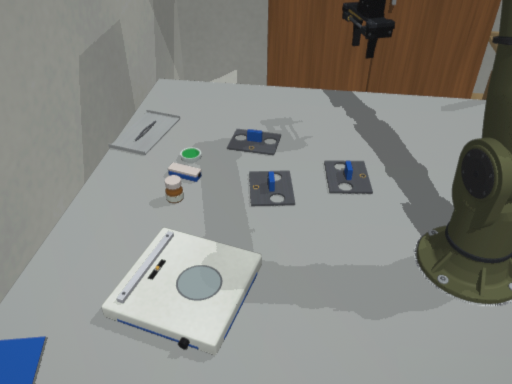

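The target plate is the leftmost one: bar at top px (296,204), brass hole at (292,190). The base is at (155,153), with its rail at the far side and a brass spot in the slot near (163,129). In the side view the plate's bar is at (271,183).

```bash
cat > m.py <<'E'
from h import *
def comp(mask,near):
    n,l,s,c=cv2.connectedComponentsWithStats(mask.astype(np.uint8))
    ok=[i for i in range(1,n) if s[i,4]>15]
    i=min(ok,key=lambda i:np.hypot(*(c[i]-near))); return l==i,c[i],s[i,4]
def rect(m):
    c=max(cv2.findContours(m.astype(np.uint8),0,1)[0],key=cv2.contourArea); return cv2.minAreaRect(c)
def blue(im): 
    r,g,b=[im[...,i].astype(int) for i in range(3)]; return (b>90)&(b-r>60)&(b-g>40)
def tri(r1,r2):
    (o1,d1),(o2,d2)=r1,r2
    s=np.linalg.lstsq(np.stack([d1,-d2],1),o2-o1,rcond=None)[0]
    a,b=o1+d1*s[0],o2+d2*s[1]; return (a+b)/2,np.linalg.norm(a-b)
E
python3 - <<'E'
from m import *
a=load('top0');b=load('side0')
mt,ct,nt=comp(blue(a[0]),(296,204)); ms,cs,ns=comp(blue(b[0]),(271,183))
print('bar',ct,nt,cs,ns,tri(ray(ct,*a[2:]),ray(cs,*b[2:])),rect(mt))
C=cloud(a[1],a[2],a[3]); print('bar top z',np.median(C[mt][:,2]),C[mt].mean(0), C[mt][:,2].max())
# plate
g=a[0].max(2); dark=(g<75)&(C[...,2]<0.03); dark[:165]=0;dark[235:]=0;dark[:,:255]=0;dark[:,335:]=0
r=rect(cv2.morphologyEx(dark.astype(np.uint8),cv2.MORPH_CLOSE,np.ones((7,7))))
print('plate',r,[onz(p,.0075,*a[2:]).round(4) for p in cv2.boxPoints(r)])
# base via height
mb=(C[...,2]>.03)&(C[...,2]<.06)&(C[...,0]>.3); mb,cb,nb=comp(mb,(155,153)); rb=rect(mb)
print('base',nb,np.median(C[mb][:,2]),rb); P=np.array([onz(p,.04,*a[2:]) for p in cv2.boxPoints(rb)]);print(P.round(4),P.mean(0))
print(np.linalg.norm(P-np.roll(P,1,0),axis=1))
h=cv2.cvtColor(a[0],cv2.COLOR_RGB2HSV)
br=(h[...,0]>8)&(h[...,0]<28)&(h[...,1]>90)&(h[...,2]>70)
for nm,nr,z in (('hole',(292,190),.0075),('pin',(163,129),.046)):
    m,c,n=comp(br,nr); print(nm,c,n,onz(c,z,*a[2:]))
# rail
mr=(C[...,2]>.0465)&(C[...,2]<.065)&mb; print('rail',rect(mr),mr.sum())
cv2.imwrite('pics/c.png',cv2.resize(a[0][90:240,90:340,::-1],None,fx=3.2,fy=3.2,interpolation=2))
E
```

```text
bar [295.05479452 203.89041096] 73 [271.18811881 180.53465347] 101 (array([ 0.45703723, -0.20071153,  0.02484355]), np.float64(0.0013566656903972079)) ((295.26922607421875, 203.84617614746094), (4.5106706619262695, 15.493175506591797), 78.69007110595703)
bar top z 0.04192778224511218 [ 0.45615216 -0.19889654  0.04200936] 0.045500906526327434
plate ((294.1880187988281, 204.7840118408203), (42.57473373413086, 54.2917366027832), 79.69515228271484) [array([ 0.4985, -0.1196,  0.0075]), array([ 0.5263, -0.2609,  0.0075]), array([ 0.4157, -0.2802,  0.0075]), array([ 0.3887, -0.1406,  0.0075])]
base 8397 0.03999398369279217 ((152.9685821533203, 153.1036834716797), (98.09444427490234, 91.67375946044922), 13.284866333007812)
[[0.4944 0.3121 0.04  ]
 [0.7311 0.2718 0.04  ]
 [0.6738 0.0199 0.04  ]
 [0.4399 0.0671 0.04  ]] [0.58480686 0.16768672 0.04      ]
[0.25098333 0.2401821  0.25831419 0.23862252]
hole [290.71428571 190.23809524] 21 [ 0.49533628 -0.1910215   0.0075    ]
pin [59.40540541 47.27027027] 148 [0.86385231 0.42600271 0.046     ]
rail ((162.43258666992188, 119.79212951660156), (76.90194702148438, 5.846347332000732), 12.994616508483887) 432
```

View pics/c.png

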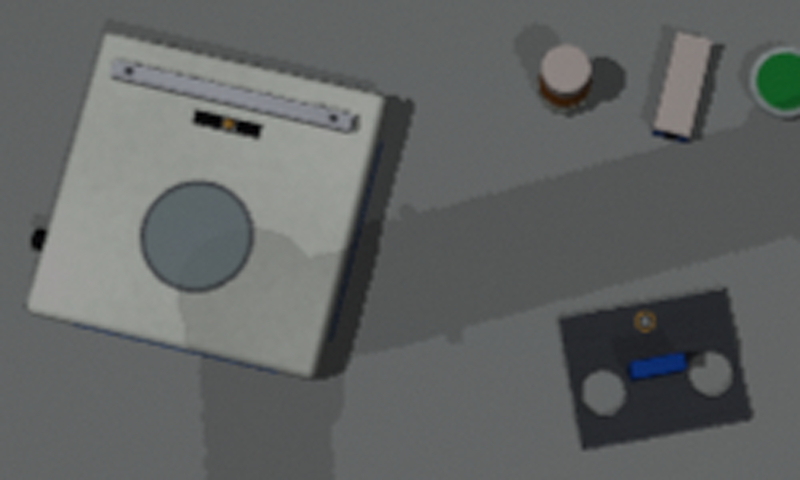

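```bash
python3 -m inch '[[213,402,-10,0,0,80],[213,402,-10,0,0,80],[213,402,-10,0,0,80],[213,402,-10,0,0,80],[213,402,-10,0,0,80],[213,402,-10,0,0,80],[213,402,-10,0,0,80],[213,402,-10,0,0,80],[213,402,-10,0,0,80],[213,402,-10,0,0,80],[213,402,-10,0,0,80]]' 60
python3 - <<'E'
from m import *
s=ctrl.get_state();print(s['position'],s['tool_rot'],s['joint_positions'],s['time'],s['grip_width'])
a=snap('wrist','w1');print(a[3])
E
```

```text
time: 1.48
position: [0.4562, -0.2021, 0.2264]
tool_rot: [-1.98, -2.438, 0.0]
ft_force: [0.3, -0.3, 0.6]
grip_width: 0.689
grip_force: 0.0
[ 0.4562055  -0.20209246  0.22640484] [-1.98045224e+00 -2.43841845e+00  4.43026980e-04] [ 0.85058448  0.02627822 -0.49164439  1.81573556  0.01305986  1.30303217
  0.56216438] 1.475 0.6888981232683156
[[ 9.78574177e-01  1.97121288e-01  5.94624017e-02  4.38842096e-01]
 [ 2.05893127e-01 -9.35783702e-01 -2.86211256e-01 -1.23398512e-01]
 [-7.74385004e-04  2.92321844e-01 -9.56319685e-01  3.74644954e-01]
 [ 0.00000000e+00  0.00000000e+00  0.00000000e+00  1.00000000e+00]]
```

View pics/w1.png

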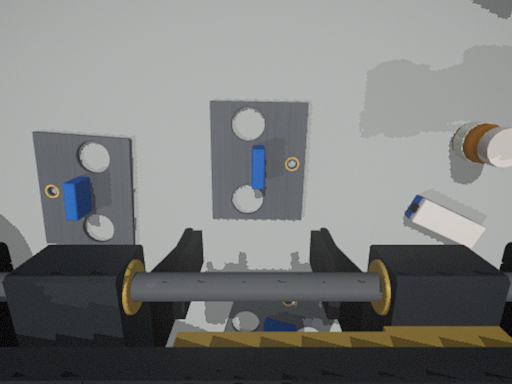

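The wrist view shows the target plate in the middle: bar at (258,167), hole at (292,164), square to the image. Measure it.

Run:
```python
from m import *
a=load('w1');im=a[0];k=a[2:]
C=cloud(a[1],*k)
g=im.max(2);dark=(g<110);dark[:85]=0;dark[228:]=0;dark[:,:195]=0;dark[:,315:]=0
m=cv2.morphologyEx((dark|blue(im))[85:228,195:315].astype(np.uint8),cv2.MORPH_CLOSE,np.ones((7,7)))
r=rect(m);bp=cv2.boxPoints(r)+[195,85];P=np.array([onz(p,.0075,*k) for p in bp]);print('plate px',bp,'\n',P.round(4),P.mean(0),np.linalg.norm(P-np.roll(P,1,0),axis=1))
for i in range(4):
    e=P[(i+1)%4]-P[i];print(np.degrees(np.arctan2(e[1],e[0])).round(2),end=' ')
mb,cb,nb=comp(blue(im),(258,167));print('bar',cb,nb)
top=mb&(C[...,2]>.037);t=rect(top);print('bar top z',np.median(C[top][:,2]),onz(t[0],.0415,*k),t)
bt=load('top0');mt,ct,_=comp(blue(bt[0]),(296,204));print('tri',tri(ray(t[0],*k),ray(ct,*bt[2:])))
h=cv2.cvtColor(im,cv2.COLOR_RGB2HSV);br=(h[...,0]>8)&(h[...,0]<28)&(h[...,1]>90)&(h[...,2]>60)
m,c,n=comp(br,(292,164));rr=rect(m);print('hole',c,n,rr,onz(rr[0],.0075,*k))
```

```text
plate px [[216.8842392  215.77507019]
 [224.57694244  97.8202343 ]
 [307.80988312 103.24845886]
 [300.11717987 221.20329285]] 
 [[ 0.4205 -0.272   0.0075]
 [ 0.405  -0.1328  0.0075]
 [ 0.4965 -0.1194  0.0075]
 [ 0.5227 -0.2578  0.0075]] [ 0.46119812 -0.19547509  0.0075    ] [0.10319207 0.14004463 0.09244802 0.14080891]
96.35 8.3 -79.27 -172.1 bar [257.89799636 166.66120219] 549
bar top z 0.04140470612432415 [ 0.45601375 -0.19583535  0.0415    ] ((258.0, 168.5), (39.0, 12.0), 90.0)
tri (array([ 0.4578109 , -0.20124521,  0.01760405]), np.float64(0.0012001915661502055))
hole [291.58666667 163.6       ] 75 ((291.5, 163.5), (13.0, 13.0), 90.0) [ 0.4949737  -0.18926966  0.0075    ]
```

Run:
```python
from m import *
a=load('w1');im=a[0];k=a[2:]
g=im.max(2)
def edge(rows,lo,hi,sgn): # subpixel vertical edge
    pts=[]
    for v in rows:
        d=np.diff(g[v,lo:hi].astype(float))*sgn; u=lo+np.argmax(d)+.5; pts.append((u,v))
    l=cv2.fitLine(np.float32(pts),cv2.DIST_HUBER,0,.01,.01).ravel(); return l
for nm,l in (('R',edge(range(108,215),294,316,1)),('L',edge(range(108,215),200,222,-1))):
    f=lambda v:(l[2]+l[0]/l[1]*(v-l[3]),v)
    A,B=onz(f(108),.0075,*k),onz(f(214),.0075,*k);e=A-B;print(nm,A,B,np.degrees(np.arctan2(-e[0],e[1])))
s=ctrl.get_state()
from scipy.spatial.transform import Rotation as R
M=R.from_rotvec(s['tool_rot']).as_matrix();print(np.degrees(np.arctan2(M[1,1],M[0,1])),M[:,2])
```

```text
R [ 0.49761202 -0.12440026  0.0075    ] [ 0.52143914 -0.24829765  0.0075    ] 10.885836707546193
L [ 0.39052124 -0.14693537  0.0075    ] [ 0.41441708 -0.27084804  0.0075    ] 10.915167063369507
11.86313560019117 [-2.44548651e-04 -1.04003692e-05 -9.99999970e-01]
```

```bash
python3 -m inch '[[0,5,-60,0,0,-1],[0,5,-120,0,0,-1],[0,5,-150,0,0,-1],[0,5,-150,0,0,-1],[0,5,-150,0,0,-1]]' 40
```

```text
time: 2.15
position: [0.4579, -0.1963, 0.078]
tool_rot: [1.997, 2.422, 0.001]
ft_force: [0.9, -0.6, -0.1]
grip_width: 0.463
grip_force: 0.0
```

```bash
python3 -m inch '[[-2,0,-30,0,0,0],[-2,0,-45,0,0,0],[-2,0,-51,0,0,0],[-2,0,-51,0,0,0],[-2,0,-51,0,0,0]]' 40; python3 -m inch '[[0,0,0,0,0,0],[0,0,0,0,0,0],[0,0,0,0,0,0],[0,0,0,0,0,0],[0,0,0,0,0,0],[0,0,0,0,0,0]]' 0 25
```

```text
time: 2.78
position: [0.4557, -0.1958, 0.0264]
tool_rot: [1.996, 2.424, 0.0]
ft_force: [-0.2, 0.2, 0.5]
grip_width: 0.46
grip_force: 0.0
time: 3.52
position: [0.4552, -0.1955, 0.0257]
tool_rot: [1.997, 2.425, 0.0]
ft_force: [0.8, -0.1, 0.6]
grip_width: 0.156
grip_force: 25.0
```

```bash
python3 -m inch '[[0,0,30,0,0,0],[0,0,90,0,0,0],[0,0,120,0,0,0],[0,0,120,0,0,0]]'
python3 - <<'E'
from m import *
a=load('top0');b=load('side0');im=a[0];k=a[2:]
g=im.max(2)
m,c,n=comp((g<60)&(np.hypot(*(np.mgrid[:384,:512]-np.array([129,161])[:,None,None]))<16),(161,129))
r=rect(m);print('slot top',r,n);S=onz(r[0],.04,*k);print('slot mid',S)
ms,cs,ns=comp((b[0].max(2)<60)&(np.hypot(*(np.mgrid[:384,:512]-np.array([269,157])[:,None,None]))<20),(157,269));rs=rect(ms)
print('side',rs,ns,onz(rs[0],.04,*b[2:]),tri(ray(r[0],*k),ray(rs[0],*b[2:])))
for nm,(I,kk,rr) in {'t':(im,k,r),'s':(b[0],b[2:],rs)}.items():
    bp=cv2.boxPoints(rr);L=[np.linalg.norm(bp[i]-bp[(i+1)%4]) for i in range(2)];i=int(np.argmin(L))
    e1=(bp[i]+bp[i+1])/2;e2=(bp[(i+2)%4]+bp[(i+3)%4])/2
    E1,E2=onz(e1,.04,*kk),onz(e2,.04,*kk);print(nm,E1,E2,np.linalg.norm(E1-E2))
    h=cv2.cvtColor(I,cv2.COLOR_RGB2HSV);br=(h[...,0]>8)&(h[...,0]<30)&(h[...,1]>90)&(h[...,2]>60)
    v,u=np.nonzero(br);q=np.hypot(u-rr[0][0],v-rr[0][1])<12;w=(u[q].mean(),v[q].mean());print('pin',w,q.sum(),onz(w,.046,*kk))
# rail bearing & base edges via depth height
C=cloud(a[1],*k)
mr=(C[...,2]>.0465)&(C[...,2]<.06);mr,cr,_=comp(mr,(162,120));rr=rect(mr);bp=cv2.boxPoints(rr)
R=np.array([onz(p,.051,*k) for p in bp]);print('rail',cr,R.round(4),R.mean(0),np.median(C[mr][:,2]))
for e in (R[1]-R[0],R[2]-R[1]):print(np.degrees(np.arctan2(-e[0],e[1])),np.linalg.norm(e))
# base near edge yaw: white mask lines
w=((im.min(2)>110)&(C[...,2]>.03)).astype(np.uint8);w,_,_=comp(w,(155,153))
ct=max(cv2.findContours(w.astype(np.uint8),0,1)[0],key=cv2.contourArea);q=cv2.approxPolyDP(cv2.convexHull(ct),5,True)[:,0]
Q=np.array([onz(p,.04,*k) for p in q]);print(q.tolist(),Q.round(4))
for i in range(len(Q)):
    e=Q[(i+1)%len(Q)]-Q[i];print(np.degrees(np.arctan2(-e[0],e[1])).round(2),np.linalg.norm(e).round(4))
E
```

```text
time: 4.03
position: [0.456, -0.1961, 0.1473]
tool_rot: [1.995, 2.421, 0.0]
ft_force: [-0.4, 0.4, -3.8]
grip_width: 0.156
grip_force: 25.0
slot top ((166.58824157714844, 129.64707946777344), (7.761139392852783, 3.395498752593994), 14.03624439239502) 28
slot mid [0.64567726 0.13510976 0.04      ]
side ((152.75001525878906, 274.2500305175781), (2.8284268379211426, 9.192388534545898), 45.0) 28 [0.65202958 0.16745452 0.04      ] (array([0.65905166, 0.14298923, 0.0103915 ]), np.float64(0.00954829051722708))
t [0.64804971 0.1449815  0.04      ] [0.6433059  0.12524257 0.04      ] 0.020300963227888217
pin (np.float64(161.0), np.float64(128.0)) 9 [0.64813086 0.14827935 0.046     ]
s [0.6482472  0.15803878 0.04      ] [0.65575888 0.17673812 0.04      ] 0.020151690314538593
pin (np.float64(157.15384615384616), np.float64(267.0769230769231)) 13 [0.64676922 0.15260783 0.046     ]
rail [162.80607477 119.75233645] [[0.6825 0.2431 0.051 ]
 [0.6977 0.2405 0.051 ]
 [0.6545 0.0456 0.051 ]
 [0.6394 0.0485 0.051 ]] [0.6685261  0.14444845 0.051     ] 0.050781292458934923
-99.59328533176725 0.015463299149491624
167.50582682823904 0.19962402930078332
[[123, 101], [208, 120], [186, 206], [99, 186]] [[0.7211 0.2523 0.04  ]
 [0.6731 0.0283 0.04  ]
 [0.4474 0.0779 0.04  ]
 [0.4956 0.3012 0.04  ]]
167.89 0.2291
77.61 0.2311
-12.2 0.2285
-102.24 0.2308
```

```bash
python3 -m inch '[[130,324,0,0,0,-23.3],[130,324,0,0,0,-23.3],[130,324,0,0,0,-23.3],[130,324,0,0,0,-23.3],[130,324,0,0,0,-23.3],[130,324,0,0,0,-23.3],[130,324,0,0,0,-23.3],[130,324,0,0,0,-23.3],[130,324,0,0,0,-23.3]]' - 40
python3 - <<'E'
from m import *
s=ctrl.get_state();print(s['position'],s['tool_rot'],s['joint_positions'],s['time'])
a=snap('wrist','w2')
E
```

```text
time: 5.15
position: [0.5843, 0.1263, 0.1442]
tool_rot: [-2.448, -1.968, 0.004]
ft_force: [0.3, -0.1, -3.3]
grip_width: 0.16
grip_force: 40.0
[0.58427411 0.12625883 0.14415816] [-2.4481045  -1.96849584  0.00424276] [ 0.32510333  0.35491064 -0.70601789  1.67914213  0.24497932  1.20061466
 -0.65647393] 5.15
```

View pics/w2.png

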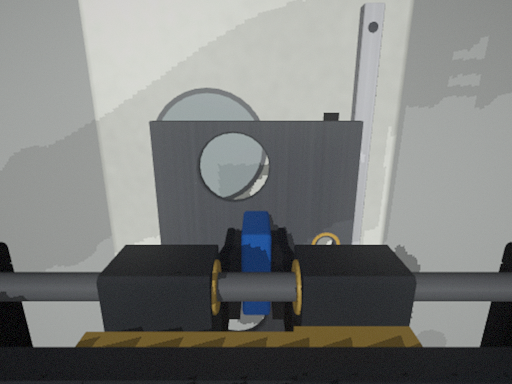

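Held plate is at px (152–361, from row 121), slot's far end at (331,113), rail running (372,5)→(358,240). Measure rail face, slot end and plate edge.

Run:
```python
from m import *
a=load('w2');im=a[0];k=a[2:];g=im.max(2).astype(float);gb=im.min(2).astype(float)
C=cloud(a[1],*k)
rm=(C[...,2]>.0465)&(C[...,2]<.056);rm[:12]=0;rm[112:]=0;rm[:,:345]=0;rm[:,390:]=0
pts=[];pr=[]
for v in range(14,110):
    u=np.nonzero(rm[v])[0]
    if len(u)>3: pts.append((u[0]-.5,v));pr.append((u[-1]+.5,v))
def line(p,z):
    l=cv2.fitLine(np.float32(p),cv2.DIST_HUBER,0,.01,.01).ravel()
    f=lambda v:(l[2]+l[0]/l[1]*(v-l[3]),v)
    A,B=onz(f(14),z,*k),onz(f(110),z,*k);e=A-B;return A,B,np.degrees(np.arctan2(-e[0],e[1]))
print('rail z',np.median(C[rm][:,2]));L=line(pts,.051);print('face',L);R=line(pr,.051);print('back',R)
th=np.radians((L[2]+R[2])/2);n=np.array([np.cos(th),np.sin(th)]);t=np.array([-n[1],n[0]])
print('face n',L[0][:2]@n,L[1][:2]@n,'back n',R[0][:2]@n,R[1][:2]@n)
pe=[(354+np.argmax(np.diff(g[v,354:372]))+.5,v) for v in range(126,230)]
zt=.1442-.0185
lp=cv2.fitLine(np.float32(pe),cv2.DIST_HUBER,0,.01,.01).ravel();f=lambda v:(lp[2]+lp[0]/lp[1]*(v-lp[3]),v)
A,B=onz(f(126),zt,*k),onz(f(230),zt,*k);print('plate edge',A,B,np.degrees(np.arctan2(-(A-B)[0],(A-B)[1])),'n',A[:2]@n,B[:2]@n)
sl=(g<60);sl[:105]=0;sl[119:]=0;sl[:,:318]=0;sl[:,:]&=True;sl[:,345:]=0
v,u=np.nonzero(sl);print('slot',u.min(),u.max(),v.min());p=onz(((u.min()+u.max())/2,v.min()-.5),.04,*k);print('slot end',p,'n,t',p[:2]@n,p[:2]@t)
# rail far end
h=cv2.cvtColor(im,cv2.COLOR_RGB2HSV);br=(h[...,0]>8)&(h[...,0]<28)&(h[...,1]>90)&(h[...,2]>60)
m,c,_=comp(br,(325,240));print('ring',c,onz(c,zt,*k)[:2]@n,onz(c,zt,*k)[:2]@t)
q=np.array([.5843,.1263]);print('tcp n,t',q@n,q@t,n,t)
```

```text
rail z 0.05103335538669121
face (array([0.68110653, 0.24104443, 0.051     ]), array([0.6674852 , 0.17971783, 0.051     ]), np.float64(-12.522748764878283))
back (array([0.69573205, 0.23783627, 0.051     ]), array([0.68216321, 0.1765072 , 0.051     ]), np.float64(-12.475521581130733))
face n 0.6127957955212834 0.6127699047464171 back n 0.6277690099987944 0.6277948970857853
plate edge [0.65068854 0.17857821 0.1257    ] [0.63872836 0.12182631 0.1257    ] -11.900663474641712 n 0.5966179834549192 0.5972237841057138
slot 324 337 113
slot end [0.6536864  0.18033846 0.04      ] n,t 0.5991638278449216 0.31753830864792815
ring [325.59848485 237.61363636] 0.5820495027853684 0.2523933288555805
tcp n,t 0.5431172037338764 0.24976365429800843 [ 0.97629927 -0.21642488] [0.21642488 0.97629927]
```

```bash
python3 -m inch '[[12,1,-20,0,0,-0.6],[12,1,-50,0,0,-0.6],[12,1,-66,0,0,-0.6],[12,1,-68,0,0,-0.6],[12,1,-68,0,0,-0.6],[12,1,-68,0,0,-0.6]]'
python3 -m inch '[[0,0,0,0,0,0]]'
```

```text
time: 5.95
position: [0.5978, 0.1298, 0.0789]
tool_rot: [2.455, 1.958, 0.003]
ft_force: [0.9, -0.3, -3.8]
grip_width: 0.154
grip_force: 40.0
time: 6.08
position: [0.5975, 0.1296, 0.0785]
tool_rot: [2.455, 1.958, 0.002]
ft_force: [0.1, 0.0, -3.4]
grip_width: 0.156
grip_force: 40.0
```

```bash
python3 -m inch '[[-0.4,-2,-3,0,0,0],[-0.4,-2,-6,0,0,0],[-0.4,-2,-6,0,0,0]]'
python3 -m inch '[[0,0,-1,0,0,0],[0,0,-2,0,0,0],[0,0,-2,0,0,0]]'
python3 -m inch '[[0,0,-1,0,0,0],[0,0,-1,0,0,0]]'
```

```text
time: 6.45
position: [0.5962, 0.1274, 0.0711]
tool_rot: [-2.456, -1.958, 0.001]
ft_force: [-0.3, 0.6, -3.5]
grip_width: 0.155
grip_force: 40.0
time: 6.82
position: [0.5966, 0.1276, 0.0701]
tool_rot: [2.456, 1.959, 0.0]
ft_force: [-2.8, -1.2, 0.9]
grip_width: 0.159
grip_force: 40.0
time: 7.08
position: [0.5967, 0.1275, 0.0697]
tool_rot: [2.456, 1.958, 0.0]
ft_force: [-3.9, -1.9, 6.4]
grip_width: 0.158
grip_force: 40.1
```

```bash
python3 -m inch '[[1,-0.2,0.5,0,0,0],[2,-0.4,0.5,0,0,0],[2,-0.4,0.5,0,0,0]]'
python3 -m inch '[[1,-0.2,0,0,0,0],[1,-0.2,0,0,0,0]]'
python3 -m inch '[[1,-0.2,0,0,0,0],[1,-0.2,0,0,0,0]]'
```

```text
time: 7.45
position: [0.5987, 0.1276, 0.0698]
tool_rot: [2.456, 1.959, 0.001]
ft_force: [-4.1, -1.0, 5.5]
grip_width: 0.154
grip_force: 40.0
time: 7.7
position: [0.5997, 0.1276, 0.0698]
tool_rot: [-2.455, -1.96, -0.001]
ft_force: [-5.3, -0.7, 5.6]
grip_width: 0.158
grip_force: 40.0
time: 7.95
position: [0.6006, 0.1276, 0.0697]
tool_rot: [-2.455, -1.96, -0.001]
ft_force: [-4.2, -0.9, 5.7]
grip_width: 0.156
grip_force: 40.0
```

```bash
python3 -m inch '[[1,-0.2,0.5,0,0,0],[1,-0.2,0.5,0,0,0]]'
python3 -m inch '[[1,-0.2,0,0,0,0],[1,-0.2,0,0,0,0]]'
python3 -m inch '[[0.5,-0.1,0,0,0,0],[0.5,-0.1,0,0,0,0]]'
```

```text
time: 8.2
position: [0.6018, 0.1273, 0.0699]
tool_rot: [-2.455, -1.959, -0.002]
ft_force: [-3.6, 0.9, 4.5]
grip_width: 0.159
grip_force: 40.0
time: 8.45
position: [0.6022, 0.1271, 0.0698]
tool_rot: [-2.455, -1.959, 0.0]
ft_force: [-3.5, 1.4, 5.7]
grip_width: 0.157
grip_force: 40.1
time: 8.7
position: [0.6022, 0.1271, 0.0699]
tool_rot: [-2.454, -1.959, 0.001]
ft_force: [-6.4, -0.2, 7.7]
grip_width: 0.157
grip_force: 40.1
```

```bash
python3 - <<'E'
from m import *
im,d,K,T=snap('top','top1')
h=cv2.cvtColor(im,cv2.COLOR_RGB2HSV);br=(h[...,0]>8)&(h[...,0]<30)&(h[...,1]>70)&(h[...,2]>60)
n=np.array([.9763,-.2164]);t=np.array([.2164,.9763])
th=.6022*n*0
p=np.array([.6022,.1271])+.04*n;uv=proj([*p,.052],K,T);print('expected hole px',uv)
v,u=np.nonzero(br);q=np.hypot(u-uv[0],v-uv[1])<10;print(q.sum())
if q.sum(): 
    c=(u[q].mean(),v[q].mean());P=onz(c,.052,K,T)[:2];print(c,P@n,P@t-.2895)
E
python3 -m inch '[[0,0,0.5,0,0,0],[0.2,1,0.5,0,0,0],[0.4,2,0.5,0,0,0],[0.9,4,0.5,0,0,0],[1.3,6,0.5,0,0,0],[1.3,6,0.5,0,0,0]]'
```

```text
expected hole px [171.96177519 130.10293091]
0
time: 9.5
position: [0.6021, 0.1278, 0.0698]
tool_rot: [2.456, 1.955, -0.015]
ft_force: [-11.2, -7.6, 10.8]
grip_width: 0.156
grip_force: 40.1
```

```bash
python3 - <<'E'
from h import *
im=load('top1')[0];cv2.imwrite('pics/c2.png',cv2.resize(im[90:220,90:270,::-1],None,fx=3.5,fy=3.5,interpolation=2))
s=ctrl.get_state();print(s['torque'],s['ft_force'],s['joint_torque'])
E
python3 -m inch '[[-0.5,0.1,0.5,0,0,0],[-1,0.2,0.5,0,0,0]]'
```

```text
[-1.44336317  1.99708718  0.15142811] [-11.19067291  -7.58802103  10.7650317 ] [ -3.02995652 -41.35146618 -10.13275445 -28.80486488  -0.5103666
  -4.35730129  -0.14596583]
time: 9.75
position: [0.602, 0.128, 0.07]
tool_rot: [2.456, 1.954, -0.012]
ft_force: [-7.9, -7.0, 6.9]
grip_width: 0.159
grip_force: 40.0
```

View pics/c2.png

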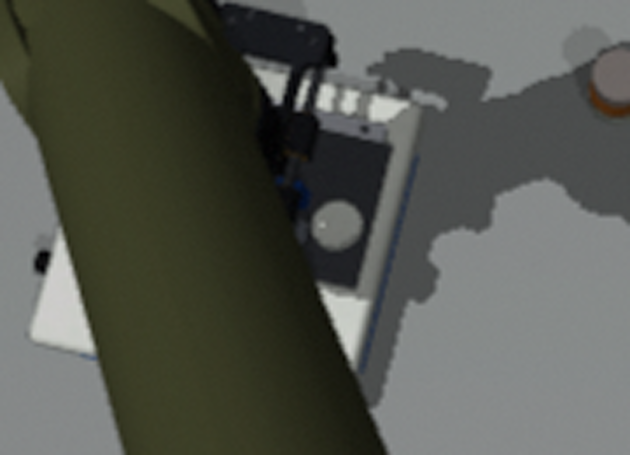

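```bash
python3 -m inch '[[-0.3,0,0.5,0,0,0],[-0.6,0,0.8,0,0,0]]'
python3 -m inch '[[0,0,0.4,0,0,0],[0,0,0.4,0,0,0]]'
```

```text
time: 10.0
position: [0.6023, 0.1296, 0.0704]
tool_rot: [2.457, 1.955, -0.006]
ft_force: [-1.7, -1.1, -1.2]
grip_width: 0.156
grip_force: 40.0
time: 10.25
position: [0.6029, 0.1326, 0.0712]
tool_rot: [-2.456, -1.959, -0.001]
ft_force: [0.2, -0.2, -3.3]
grip_width: 0.159
grip_force: 40.0
```

```bash
python3 -m inch '[[-2,-5,0,0,0,0],[-2,-5,0,0,0,0],[-2,-5,-0.8,0,0,0],[-2,-5,-1.4,0,0,0],[-2,-5,-1.4,0,0,0]]'
python3 -m inch '[[1,-0.2,0,0,0,0],[1.5,-0.3,0,0,0,0],[1.5,-0.3,0,0,0,0]]'
```

```text
time: 10.88
position: [0.6008, 0.1275, 0.0704]
tool_rot: [2.456, 1.959, 0.0]
ft_force: [0.7, 0.8, -4.3]
grip_width: 0.159
grip_force: 40.0
time: 11.25
position: [0.602, 0.1272, 0.0703]
tool_rot: [-2.456, -1.959, 0.001]
ft_force: [-1.3, -0.1, -2.2]
grip_width: 0.158
grip_force: 40.0
```

Light contact now with the rail and pin. Press slightly more, then slide.

```bash
python3 -m inch '[[0.5,0,-0.6,0,0,0],[0.5,0,-0.6,0,0,0]]'
python3 -m inch '[[0.2,1,0,0,0,0],[0.4,2,0,0,0,0],[0.7,3,0,0,0,0],[0.9,4,0,0,0,0]]'
```

```text
time: 11.5
position: [0.6021, 0.1271, 0.0701]
tool_rot: [-2.456, -1.959, 0.002]
ft_force: [-5.4, -1.5, 2.4]
grip_width: 0.159
grip_force: 40.0
time: 12.0
position: [0.6021, 0.1279, 0.0701]
tool_rot: [2.456, 1.956, -0.011]
ft_force: [-9.4, -7.3, 6.8]
grip_width: 0.155
grip_force: 40.0
```

```bash
python3 -m inch '[[-0.5,0.1,0,0,0,0],[-0.5,0.1,0,0,0,0]]'
python3 -m inch '[[0,0,0.3,0,0,0],[0,0,0.3,0,0,0]]'
python3 -m inch '[[0,0,0.3,0,0,0],[0,0,0.3,0,0,0]]'
```

```text
time: 12.25
position: [0.6021, 0.128, 0.0701]
tool_rot: [2.456, 1.955, -0.009]
ft_force: [-7.2, -6.5, 6.5]
grip_width: 0.158
grip_force: 40.0
time: 12.5
position: [0.6021, 0.128, 0.0701]
tool_rot: [2.456, 1.955, -0.009]
ft_force: [-6.6, -5.3, 5.1]
grip_width: 0.157
grip_force: 40.0
time: 12.75
position: [0.6024, 0.1293, 0.0703]
tool_rot: [2.456, 1.957, -0.005]
ft_force: [-4.7, -3.1, 0.8]
grip_width: 0.156
grip_force: 40.0
```

```bash
python3 -m inch '[[-0.2,0.5,0.1,0,0,0],[0,1,0.1,0,0,0],[0,1,0.1,0,0,0]]'
python3 -m inch '[[0.2,1,0,0,0,0],[0.4,2,0,0,0,0]]'
```

```text
time: 13.12
position: [0.6031, 0.1323, 0.0703]
tool_rot: [-2.456, -1.959, 0.0]
ft_force: [-1.6, -0.6, -2.5]
grip_width: 0.161
grip_force: 40.0
time: 13.38
position: [0.6036, 0.1346, 0.0703]
tool_rot: [-2.456, -1.959, -0.001]
ft_force: [-1.2, -0.3, -3.1]
grip_width: 0.157
grip_force: 40.0
```

```bash
python3 -m inch '[[0.3,1,-0.2,0,0,0],[0.6,2,-0.2,0,0,0],[0.8,3,-0.2,0,0,0],[1,4,-0.2,0,0,0]]'
python3 -m inch '[[0.2,1,0,0,0,0],[0.4,2,0,0,0,0],[0.7,3,0,0,0,0],[0.9,4,0,0,0,0]]'
```

```text
time: 13.88
position: [0.6044, 0.138, 0.0703]
tool_rot: [2.456, 1.959, -0.001]
ft_force: [-4.7, -2.5, -0.4]
grip_width: 0.16
grip_force: 40.0
time: 14.38
position: [0.6053, 0.1421, 0.0703]
tool_rot: [2.456, 1.959, -0.001]
ft_force: [-3.9, -2.7, -0.6]
grip_width: 0.159
grip_force: 40.0
```

```bash
python3 -m inch '[[0.2,1,0,0,0,0],[0.4,2,0,0,0,0],[0.7,3,0,0,0,0],[0.9,4,0,0,0,0]]'
python3 -m inch '[[0.2,1,0,0,0,0],[0.4,2,0,0,0,0],[0.7,3,0,0,0,0],[0.9,4,0,0,0,0]]'
python3 -m inch '[[0.2,1,0,0,0,0],[0.4,2,0,0,0,0],[0.5,2.5,0,0,0,0]]'
```

```text
time: 14.88
position: [0.6062, 0.146, 0.0703]
tool_rot: [2.456, 1.959, -0.001]
ft_force: [-5.0, -2.8, -0.0]
grip_width: 0.157
grip_force: 40.0
time: 15.38
position: [0.6071, 0.15, 0.0702]
tool_rot: [2.456, 1.959, -0.001]
ft_force: [-5.2, -2.9, -0.9]
grip_width: 0.162
grip_force: 40.0
time: 15.75
position: [0.6077, 0.1528, 0.0703]
tool_rot: [-2.456, -1.959, 0.0]
ft_force: [-4.8, -3.4, -0.5]
grip_width: 0.157
grip_force: 40.0
```

```bash
python3 -m inch '[[0.1,0.5,0,0,0,0],[0.2,1,0,0,0,0],[0.3,1.5,0,0,0,0],[0.4,2,0,0,0,0]]'
python3 -m inch '[[0.1,0.5,0,0,0,0],[0.2,1,0,0,0,0],[0.3,1.5,0,0,0,0],[0.4,2,0,0,0,0]]'
python3 -m inch '[[0.1,0.5,0,0,0,0],[0.2,1,0,0,0,0],[0.3,1.5,0,0,0,0]]'
```

```text
time: 16.25
position: [0.6081, 0.1546, 0.0703]
tool_rot: [2.456, 1.959, -0.001]
ft_force: [-4.9, -2.6, 0.2]
grip_width: 0.159
grip_force: 40.0
time: 16.75
position: [0.6086, 0.1568, 0.0703]
tool_rot: [2.456, 1.959, 0.0]
ft_force: [-3.4, -2.2, -0.0]
grip_width: 0.156
grip_force: 40.0
time: 17.12
position: [0.609, 0.1585, 0.0702]
tool_rot: [-2.456, -1.959, -0.001]
ft_force: [-3.4, -1.3, -2.0]
grip_width: 0.157
grip_force: 40.0
```

```bash
python3 -m inch '[[0,0,-0.4,0,0,0],[0.1,0.3,-0.4,0,0,0]]'
python3 -m inch '[[0.1,0.5,0,0,0,0],[0.2,1,0,0,0,0]]'
```

```text
time: 17.38
position: [0.609, 0.1587, 0.0701]
tool_rot: [2.456, 1.959, 0.0]
ft_force: [-4.6, -1.6, 0.5]
grip_width: 0.162
grip_force: 40.0
time: 17.62
position: [0.6091, 0.1593, 0.0699]
tool_rot: [2.456, 1.958, -0.001]
ft_force: [-2.1, -1.1, -0.8]
grip_width: 0.159
grip_force: 40.0
```

```bash
python3 -m inch '[[0.1,0.3,-0.3,0,0,0],[0.1,0.5,-0.3,0,0,0]]'
python3 -m inch '[[0.1,0.5,0,0,0,0],[0.1,0.5,0,0,0,0]]'
python3 -m inch '[[0.1,0.5,0,0,0,0],[0.1,0.5,0,0,0,0]]'
```

```text
time: 17.88
position: [0.6094, 0.1606, 0.0693]
tool_rot: [-2.455, -1.959, -0.002]
ft_force: [-2.4, -0.3, -2.8]
grip_width: 0.161
grip_force: 40.0
time: 18.12
position: [0.6095, 0.1609, 0.0694]
tool_rot: [-2.456, -1.959, -0.001]
ft_force: [-0.9, -0.0, -4.5]
grip_width: 0.16
grip_force: 40.0
time: 18.38
position: [0.6096, 0.1611, 0.0696]
tool_rot: [2.456, 1.959, 0.001]
ft_force: [-2.2, -0.1, -3.8]
grip_width: 0.159
grip_force: 40.0
```

Unsupported now and below the riding height — the hole seems over the pin. Lower gently.

```bash
python3 -m inch '[[0,0,-0.5,0,0,0],[0,0,-1,0,0,0],[0,0,-1,0,0,0]]'
python3 -m inch '[[0,0,-0.5,0,0,0],[0,0,-1,0,0,0],[0,0,-1,0,0,0]]'
```

```text
time: 18.75
position: [0.6097, 0.1613, 0.0688]
tool_rot: [2.456, 1.959, 0.001]
ft_force: [-1.7, -0.2, -2.4]
grip_width: 0.156
grip_force: 40.0
time: 19.12
position: [0.6096, 0.1612, 0.0676]
tool_rot: [2.456, 1.959, 0.001]
ft_force: [-1.2, 1.5, -3.1]
grip_width: 0.158
grip_force: 40.0
```

```bash
python3 -m inch '[[0,0,-0.5,0,0,0],[0,0,-1,0,0,0],[0,0,-1,0,0,0]]'
python3 -m inch '[[0,0,-0.5,0,0,0],[0,0,-1,0,0,0],[0,0,-1,0,0,0]]'
```

```text
time: 19.5
position: [0.6096, 0.1611, 0.0666]
tool_rot: [2.456, 1.959, 0.0]
ft_force: [-1.9, 1.0, -3.3]
grip_width: 0.158
grip_force: 40.0
time: 19.88
position: [0.6096, 0.1611, 0.0658]
tool_rot: [2.456, 1.959, 0.001]
ft_force: [-1.3, 1.1, -0.6]
grip_width: 0.159
grip_force: 40.0
```

```bash
python3 -m inch '[[0,0,-0.4,0,0,0],[0,0,-0.4,0,0,0]]'
python3 -m inch '[[0,0,0,0,0,0],[0,0,0,0,0,0],[0,0,0,0,0,0],[0,0,0,0,0,0]]' 40
python3 -m inch '[[0,0,20,0,0,0],[0,0,60,0,0,0],[0,0,110,0,0,0],[0,-60,150,0,0,0],[0,-100,150,0,0,0],[0,-100,150,0,0,0],[0,-100,150,0,0,0]]'
python3 - <<'E'
from h import *
print(ctrl.get_state()['position'])
a=snap('wrist','w3');b=snap('side','s3')
cv2.imwrite('pics/c3.png',np.hstack([cv2.resize(a[0][:290,100:470],(400,313)),cv2.resize(b[0][200:360,80:300],(400,313))])[:,:,::-1])
E
```

```text
time: 20.12
position: [0.6096, 0.1611, 0.0657]
tool_rot: [2.456, 1.959, 0.001]
ft_force: [-2.8, 1.5, 3.4]
grip_width: 0.157
grip_force: 40.0
time: 20.62
position: [0.6096, 0.1608, 0.0651]
tool_rot: [2.456, 1.958, 0.0]
ft_force: [1.0, -0.2, 0.1]
grip_width: 0.441
grip_force: 0.0
time: 21.5
position: [0.6095, 0.0616, 0.2162]
tool_rot: [2.456, 1.959, 0.002]
ft_force: [-0.8, 1.2, -0.4]
grip_width: 0.456
grip_force: 0.0
[0.6095139  0.06160592 0.21621393]
```

View pics/c3.png

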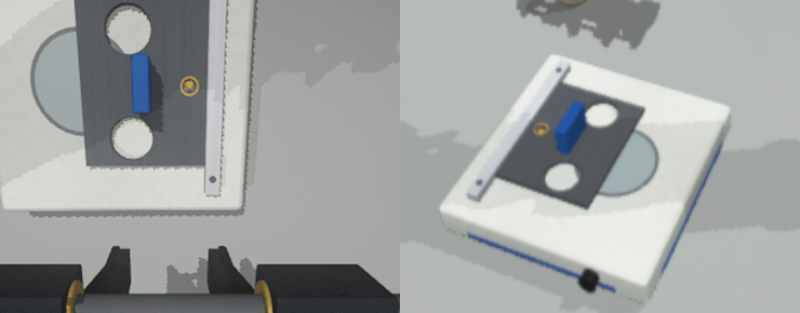

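The crop shows the brass pin inside the hole's ring at (190,86). The plate is along the rail and the gripper is well clear. I'll check flatness from the depth, then hand in.

Run:
```python
from h import *
im,d,K,T=load('w3');C=cloud(d,K,T)
m=(im.max(2)<110)&(C[...,2]>.043)&(C[...,2]<.058)&(np.hypot(C[...,0]-.61,C[...,1]-.16)<.1)
P=C[m];A=np.c_[P[:,:2]-[.61,.161],np.ones(len(P))];print(len(P),np.linalg.lstsq(A,P[:,2],rcond=None)[0])
b=(im.min(2)>150)&(abs(C[...,2]-.04)<.006);print(np.median(C[b][:,2]))
```

```text
13276 [ 0.00041598 -0.0003241   0.04754807]
0.04021021639320885
```

Flat: the plate's top is at 47.5 mm, as expected, with no tilt.

```bash
python3 -c "
from bench import ctrl
print(ctrl.close_job())"
```

```text
the job is handed in; nothing more can be done
None
```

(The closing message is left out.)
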